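Snap the loose aluminium pad onto the vise jaw

TASK

The loose aluminium jaw pad belongs on the bare jaw of the blue bench vise, the fixed one on the robot's side. Set it astride the top of that jaw, squared up and with its ends level with the jaw's ends, and let go so that it rests there by itself on the spring catches; then push straight down on it until it snaps fully home, and keep pushing firmly: finish while still holding it pressed down, without letting up. Leave everything else on the table where it is.

Things in the scene. Friction and masses are not known exactly. Their poses are not given: they have to be found in the camera images.
- pad: the loose aluminium jaw pad, 50 to 80 g: a clip-on channel like an upside-down U, 28 mm (its x) by 50 mm (its y, the length) by 32.5 mm high, dark grooves along its two long faces, flat top. It starts upright, legs down, on the table. Origin: centre of the underside, level with the feet of the legs; z up. The same either way round.
- pad_roof (a point): point on the pad: middle of the roof of its slot, 26.5 mm above the pad's origin, 6 mm below its flat top. The slot runs the whole length, open at both ends and below, 16.5 mm wide and 26.5 mm deep; each leg has a 4 mm high inward lip at its foot and a recess above the lip. When the pad is fully home this point lies on jaw_top.
- vise: small blue bench vise clamped to the far edge of the table; fixed. Origin on the table under the middle of the bare fixed jaw; x points along the opening direction, away from the robot, to the moving jaw; y along the jaws; z up. The blue body around the bare jaw is at most 48 mm high; above that the jaw stands free.
- jaw_top (a point): middle of the top edge of the bare fixed jaw, 105 mm above the table, axes as the vise's. The jaw is an upright steel plate 14 mm thick (x) and 50 mm long (y) with a flat top whose two long edges are rounded (3 mm). When the pad is home on it, the pad's flat top is 111 mm above the table.
- catches (a point): point in the middle of the bare jaw, 19 mm below jaw_top, level with its two spring catches: brass wedges along y, 36 mm long, 3.5 mm proud of the two faces. A pad set astride rests with its feet on them, pad_roof 9 to 10 mm above jaw_top. The push down rises to 11 to 15 N over 2 to 3 mm, then drops suddenly; pushed on, the pad slides the last 7 mm almost freely, lands on the jaw and stays clipped.
- vise_jaw (a joint): opening of the moving jaw (m), it stays where it is. That jaw already has such a pad on; from the middle of the bare jaw to the face of that pad it is 14 mm plus this value (68 mm or more). Its pad's top is 111 mm above the table.
- other_pad (a point): middle of the flat top of the pad that is already on the moving jaw (not the one to fit)
- axle: bystander: chrome skate axle with square ends, 102 mm long, 13 mm thick, lying on the table
- spacer: bystander: white plastic wheel spacer, ring of 24 mm diameter and 16 mm height
- pick: bystander: yellow nylon shield pick, 135 mm long, 9 mm thick, lying on the table
- cup: bystander: stainless steel measuring cup, 68 mm diameter, 45 mm high, flat handle at the rim
- wheel: bystander: orange skate wheel lying flat, 76 mm diameter, 34 mm high
- bottle: bystander: closed blue bottle, 52 mm diameter, 130 mm high, standing
Things that resemble listed ones, but are neither listed nor needed, are in the scene too. There is more than one size of the pad; the one meant has the size given above.

How it is judged (in metres and radians):
On the way, in this order (a step that is already met when the one before it is completed fails the run):
1. the pad rests by itself astride the bare jaw, on the spring catches, squared up, not touched by the robot (x of pad_roof in the frame of jaw_top between -0.004 and 0.004 m and y of pad_roof in the frame of jaw_top between -0.007 and 0.007 m and angle between pad's own z axis and vertical below 0.12 rad and angle between the y axis of pad and the y axis of jaw_top, either way round below 0.1 rad and z of pad_roof in the frame of jaw_top between 0.0065 and 0.013 m and contact force between pad and the arm below 0.1 N and contact force between pad and the fingers below 0.1 N and contact force between pad and vise above 0.2 N and linear speed of pad below 0.02 m/s), for 0.2 s.
2. the pad is pressed home past the catches (x of pad_roof in the frame of jaw_top between -0.004 and 0.004 m and y of pad_roof in the frame of jaw_top between -0.007 and 0.007 m and angle between pad's own z axis and vertical below 0.12 rad and angle between the y axis of pad and the y axis of jaw_top, either way round below 0.1 rad and z of pad_roof in the frame of jaw_top between -0.003 and 0.003 m), for 0.1 s.
At the end, for the whole second after the job is handed in: the pad sits snapped home on the fixed jaw (slot roof within 3 mm of the jaw's top edge, within 7 mm lengthwise and 4 mm across, within about 0.1 rad of square and upright) and the fingers still press on it, so that pad and vise push on each other with more than 4 N through the last second (all of step 2 and contact force between pad and the fingers above 4 N and contact force between pad and vise above 4 N); the arm keeps its last pose, push and grip.
It fails at once if a bystander is pushed more than 30 mm (distance of any of axle, spacer, pick, cup, wheel, bottle from where it was at the start of the episode above 0.03 m).
It fails at once if the moving jaw is shifted more than 15 mm (distance of other_pad from where it was at the start of the episode above 0.015 m).
It also fails if it takes over 64 s, if anything falls off the work surface, if the arm or the gripper's body presses on something with over 40 N, if the wrist force passes 120 N, or if a joint passes its speed limit or range.

ROBOT

A 6-joint arm with a two-finger parallel gripper is mounted at the origin on the work surface. World frame = base frame: x ahead of the robot, y to its left, z up, the work surface at z = 0. Lengths are in mm, angles in rad, forces in N, time in s.
With the tool pointing down it reaches from about 275 to 750 mm from the base axis. Payload 10.2 kg.
Tool frame: the origin (TCP) lies at the very end of the fingers, on their centre line; the grasp point (between the pads) lies 19 mm behind it; x points along the fingers, y is the direction in which the jaws open and shut, and the axes are right-handed (so a half turn about x gives the same grasp; the last joint's range is limited). The gripper opens to 85 mm and grips with 20 to 120 N. Pads are 22 mm wide; open, the fingers measure 114 mm over their backs; the gripper's body (76 mm by 85 mm) begins 54 mm behind the grasp point. The pads swing forward as they close: fully open they stand 13 mm farther back than shut.
Start: joints at [-1.563, 0.313, 1.498, -0, 1.331, -0.223], TCP at [120.083, -511.088, 231.294] pointing down, gripper open.
Joint ranges: [-2.94, 2.94], [-0.97, 2.17], [0.19, 2.56], [-1.23, 4.37], [0.02, 3.11], [-2.88, 2.88]. Speed limits (rad/s): [2.39, 2.39, 3.01, 3.14, 3.14, 3.14].

INTERFACE

Orientations are given as a unit quaternion [w, x, y, z].
In Python, from rig import ctrl, viewer, finish_job gives the robot as it stands.
- The arm moves only by the tool carry_out, never from a script. Its argument "targets" is a list of rows, each an object of numbers: "x", "y", "z": the shift along the world's x, y, z in m; "ax", "ay", "az": the turn, a rotation vector about the world's x, y, z in rad; "hand": the opening, from -1 (shut) to 1 (fully open). A call has 1 to 5 rows; each row is the pose to reach, as a shift and turn from the pose commanded when the call began; what a row does not reach only later rows make up. A row lasts 1/8 s, in which the tool goes at most 62.5 mm and 10.7 degrees, less where a joint would pass 70% of its speed; a pose out of reach is approached as far as the arm can. A call with a gripper value outside its range is refused whole. The fingers move at their own pace and stop on an object; "grip_force" is the grip in N (left out, the last holds). Time passes only in rows, so rows that repeat a pose let the fingers close. It gives the time, the measured TCP pose, the force and the opening at its end, in the units of the state.
- ctrl.sense(): the state, without advancing time (a new reading comes with each control period).
- viewer.capture(name): name is "scene" or "top" or "wrist"; returns the picture (420x560x3 uint8, blue, green, red); there is no depth.
- viewer.camera_info(name): a dict with "fx", "fy", "cx", "cy" (pixels), "R" (3x3) and "t" (3): a world point X has camera coordinates R X + t. Camera axes: x right, y down, z forward; pixel columns grow to the right and rows downward; lengths in mm; the calibration is good to about 2 mm. A picture is of the moment at which its call begins: read the wrist's pose just before it. camera_info takes no time and is no camera call; for the wrist camera it gives the pose at the moment of the call.
- finish_job(): hands the job in, once; it reports no verdict.
The state is a dict: "time_s": time; "joints": joint angles; "dq": joint speeds; "tau": joint torques, N m; "eef_pos": TCP position; "ee_rot": TCP orientation; "force": force on the tool from outside, world axes, zero at the start; "wrist_torque": the same for the moment, N m; "grip_width": opening from 0.0 (shut) to 1.0 (fully open).
Only numpy, scipy, OpenCV 4.12 (cv2) and the standard library are available. Lean on these libraries where they do the work, as an engineer would, in place of code of your own. Each camera call takes 0.05 s, during which the arm holds its last target. There are 200 camera calls.

## Working session

There is one attempt and no reset: what is moved stays moved. The work goes in short steps, Python scripts to look and compute and a tool call to move; the robot and the scene stay as the last step left them, time stands still between calls to the robot, and variables do not carry over. Pictures are saved under pics/ and viewed, about 8 in all and at most 12, crops included, and the job is handed in when it is done.

Besides the shell and the picture viewer there is one more tool, called after "Call:" as name([rows], argument=value, ...), one row to a line, values as JSON. carry_out: Moves the arm, as the interface text tells. Its arguments: {"type":"object","properties":{"targets":{"type":"array"},"grip_force":{"type":"number"}},"required":["targets"]}

```bash
mkdir -p pics; ls
python3 - <<'E'
from rig import ctrl, viewer
import cv2, json, numpy as np
s=ctrl.sense(); print(s)
for n in ("scene","top"):
    im=viewer.capture(n); cv2.imwrite(f"pics/{n}0.png",im)
    c=viewer.camera_info(n); print(n,{k:np.round(v,3).tolist() for k,v in c.items()})
a=cv2.imread("pics/scene0.png");b=cv2.imread("pics/top0.png")
E
```

```text
pics
{'time_s': 0.0, 'joints': array([-1.56339985e+00,  3.13439750e-01,  1.49844276e+00,  2.01930848e-05,
        1.33096074e+00, -2.23383920e-01]), 'dq': array([-0.00059809,  0.0003975 ,  0.00077689, -0.00067904, -0.00020579,
       -0.00036644]), 'tau': array([ 5.98526221e-04, -4.12265182e+01, -2.59742814e+01, -1.76987924e-04,
        4.05050538e-03,  1.50976166e-05]), 'eef_pos': array([ 120.08656911, -510.82611599,  230.73817344]), 'ee_rot': array([ 0.08097171,  0.70245908,  0.08184937, -0.70234998]), 'force': array([ 0.25897266, -0.25956353,  0.62029409]), 'wrist_torque': array([ 0.0046853 , -0.01440358, -0.00687806]), 'grip_width': 1.0008107882615576}
scene {'fx': 451.054, 'fy': 451.054, 'cx': 282.534, 'cy': 203.95, 'R': [[0.503, 0.864, -0.022], [0.562, -0.347, -0.751], [-0.656, 0.366, -0.66]], 't': [-238.394, -195.613, 1518.537]}
top {'fx': 450.79, 'fy': 450.79, 'cx': 276.132, 'cy': 210.712, 'R': [[0.004, -1.0, -0.031], [-0.995, -0.001, -0.104], [0.104, 0.031, -0.994]], 't': [15.146, 493.541, 1232.621]}
```

View pics/scene0.png

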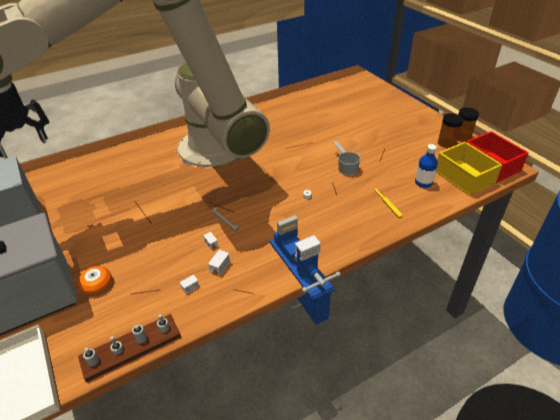

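View pics/top0.png

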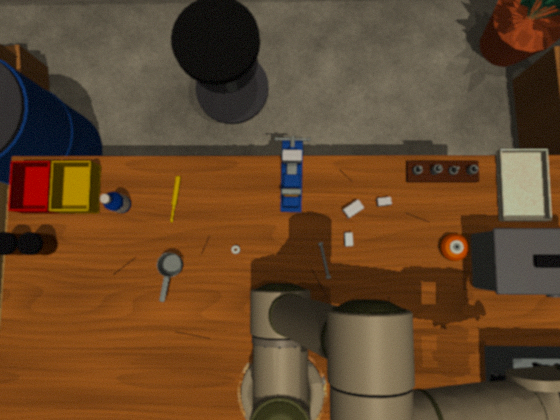

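The scene shows three loose pad-like blocks: scene (211,240), (219,262) and (189,284), which are top (349,239), (353,208) and (384,201). The bare jaw is at scene (287,226), top (291,190). I'll enlarge both views to compare sizes.

```bash
cat > h.py <<'E'
import numpy as np
from rig import viewer
def ray(n,u,v,z,c=None):
    "world point (mm) of pixel u,v at height z"
    c=c or viewer.camera_info(n); R=np.array(c["R"]);t=np.array(c["t"])
    d=R.T@np.array([(u-c["cx"])/c["fx"],(v-c["cy"])/c["fy"],1]); o=-R.T@t
    return o+d*(z-o[2])/d[2]
def proj(n,X,c=None):
    c=c or viewer.camera_info(n); p=np.array(c["R"])@np.array(X)+np.array(c["t"])
    return np.array([c["fx"]*p[0]/p[2]+c["cx"],c["fy"]*p[1]/p[2]+c["cy"]])
E
python3 - <<'E'
import cv2,numpy as np
from h import *
a=cv2.imread("pics/scene0.png")[215:305,170:340]; b=cv2.imread("pics/top0.png")[140:255,270:400]
a=cv2.resize(a,None,fx=2.9,fy=2.9,interpolation=3);b=cv2.resize(b,None,fx=2.5,fy=2.5,interpolation=3)
a=cv2.resize(cv2.imread("pics/scene0.png")[215:305,170:340],(793,420),interpolation=3)
cv2.imwrite("pics/sc.png",a)
b=cv2.resize(cv2.imread("pics/top0.png")[140:255,270:400],(678,600),interpolation=3)
cv2.imwrite("pics/tc.png",b)
for p in [(349,239),(353,208),(384,201)]: print(ray("top",*p,30).round())
print(ray("top",291,190,105).round(), ray("top",291,155,111).round())
E
```

```text
[ 415. -185.   30.]
[ 501. -197.   30.]
[ 520. -282.   30.]
[540. -25. 105.] [632. -25. 111.]
```

View pics/tc.png

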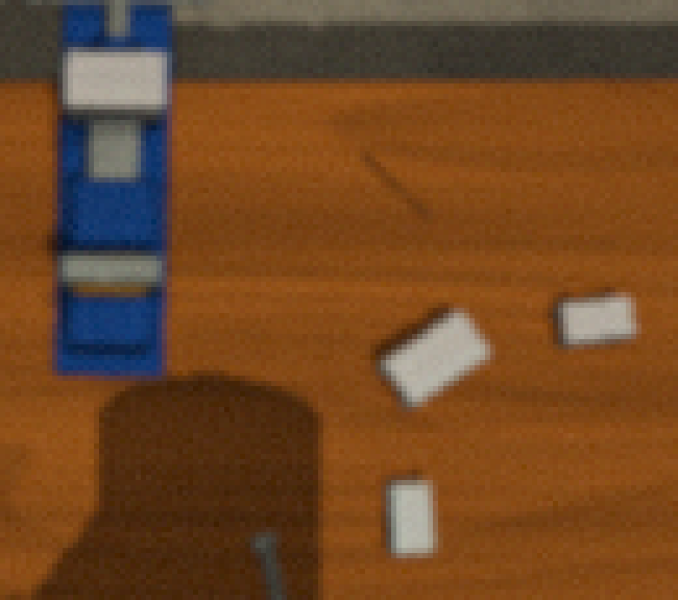

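The top crop at about 5.2× shows the block at crop (436,358) measuring roughly 95×50 px, about 50×28 mm. The blocks at (596,320) and (411,518) are only about 39 mm long. So the pad meant is the one at top (353,208). Next I'll fit rectangles to the pad top and jaw top.

```bash
cat >> h.py <<'E'
import cv2
def fit(n,im,c,roi,z,sat=70,val=120):
    "min-area rectangle, at height z, of the brightest grey blob in roi (u0,v0,u1,v1)"
    u0,v0,u1,v1=roi; s=cv2.resize(im[v0:v1,u0:u1],None,fx=4,fy=4,interpolation=cv2.INTER_CUBIC)
    h=cv2.cvtColor(s,cv2.COLOR_BGR2HSV); m=((h[...,1]<sat)&(h[...,2]>val)).astype(np.uint8)
    k=max(cv2.findContours(m,0,1)[0],key=cv2.contourArea)[:,0]
    w=np.array([ray(n,u0+(p[0]+.5)/4-.5,v0+(p[1]+.5)/4-.5,z,c)[:2] for p in k],np.float32)
    r=cv2.minAreaRect(w); b=cv2.boxPoints(r); e=[b[1]-b[0],b[2]-b[1]]; l=max(e,key=np.linalg.norm)
    return np.round(r[0],1),np.round(sorted(r[1]),1),"long axis yaw",round(float(np.arctan2(l[1],l[0])%np.pi),3)
def tooly():
    from rig import ctrl; from scipy.spatial.transform import Rotation as Q
    s=ctrl.sense(); return Q.from_quat(s["ee_rot"],scalar_first=True).as_matrix()
E
python3 - <<'E'
from h import *
im=cv2.imread("pics/top0.png"); c=viewer.camera_info("top")
print("pad",fit("top",im,c,(338,194,370,222),32.5))
print("jaw",fit("top",im,c,(280,186,303,195),105,60,100))
print("other",fit("top",im,c,(280,146,304,162),111,60,120))
print(tooly().round(3))
cw=viewer.camera_info("wrist"); print({k:np.round(v,3).tolist() for k,v in cw.items()}, (-np.array(cw["R"]).T@cw["t"]).round())
E
```

```text
pad (array([ 500. , -196.6]), array([29.7, 51. ]), 'long axis yaw', 2.176)
jaw (array([536.8, -25.3]), array([11.8, 48.6]), 'long axis yaw', 1.549)
other (array([633.1, -27.2]), array([29.5, 51.3]), 'long axis yaw', 1.573)
[[-0.     0.229 -0.973]
 [ 0.001 -0.973 -0.229]
 [-1.    -0.001 -0.   ]]
{'fx': 359.952, 'fy': 359.952, 'cx': 284.839, 'cy': 206.174, 'R': [[0.229, -0.973, -0.001], [-0.923, -0.217, 0.319], [-0.31, -0.072, -0.948]], 't': [-525.144, -41.852, 379.897]} [ 200. -493.  373.]
```

Both rectangles match the given sizes. Pad centre is (500,−197) with its short axis at yaw 0.605, and the jaw is at (537,−25). Moving above the pad now.

Call:
carry_out([
  {"x": 0.03, "y": 0.025, "az": 0.17},
  {"x": 0.065, "y": 0.054, "az": 0.34},
  {"x": 0.1, "y": 0.083, "az": 0.51},
  {"x": 0.135, "y": 0.112, "az": 0.68},
  {"x": 0.17, "y": 0.14, "az": 0.85},
])

```text
invalid input at $.targets[0]: expected keys x, y, z, ax, ay, az, hand
```

Call:
carry_out([
  {"x": 0.035, "y": 0.029, "az": 0.18},
  {"x": 0.07, "y": 0.058, "az": 0.36},
  {"x": 0.105, "y": 0.087, "az": 0.54},
  {"x": 0.14, "y": 0.116, "az": 0.72},
  {"x": 0.17, "y": 0.141, "az": 0.9},
])

```text
invalid input at $.targets[0]: expected keys x, y, z, ax, ay, az, hand
```

Call:
carry_out([
  {"x": 0.03, "y": 0.025, "az": 0.17},
  {"x": 0.04, "y": 0.033, "az": 0.195, "z": -0.02},
  {"x": 0.04, "y": 0.033, "az": 0.195, "z": -0.05},
  {"x": 0.04, "y": 0.033, "az": 0.195, "z": -0.05},
])

```text
invalid input at $.targets[0]: expected keys x, y, z, ax, ay, az, hand
```

Run:
```python
from h import *
from rig import ctrl
c=viewer.camera_info("wrist"); im=viewer.capture("wrist"); cv2.imwrite("pics/w1.png",im)
s=ctrl.sense(); print(s["time_s"],s["eef_pos"].round(1),s["joints"].round(2)); T=tooly(); print(np.arctan2(T[1,1],T[0,1]))
p=proj("wrist",[500,-197,32],c); print(p)
u,v=p.astype(int); h=95
try: print(fit("wrist",im,c,(max(u-h,0),max(v-h,0),min(u+h,560),min(v+h,420)),32.5,60,130))
except Exception as e: print(e)
```

```text
0.15 [ 120.1 -510.9  230.9] [-1.56  0.31  1.5   0.    1.33 -0.22]
-1.3399559671093584
[ -93.16971841 -570.99661547]
OpenCV(4.12.0) /io/opencv/modules/imgproc/src/resize.cpp:4208: error: (-215:Assertion failed) !ssize.empty() in function 'resize'
```

View pics/w1.png

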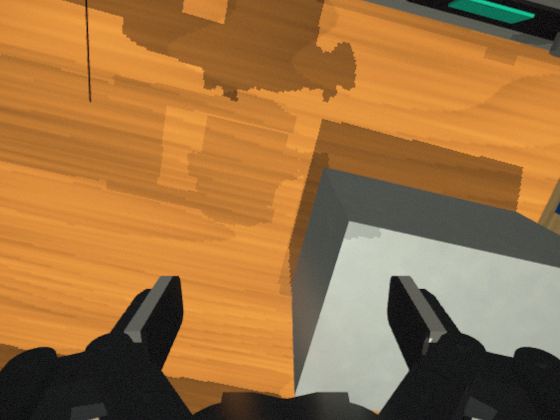

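Every row needs all seven keys, so those calls moved nothing. The wrist picture is still the start view, with the grey box at lower right under one finger. I'll rise slightly while leaving.

Call:
carry_out([
  {"x": 0.01, "y": 0.03, "z": 0.03, "ax": 0, "ay": 0, "az": 0.1, "hand": 1},
  {"x": 0.05, "y": 0.06, "z": 0.04, "ax": 0, "ay": 0, "az": 0.28, "hand": 1},
  {"x": 0.09, "y": 0.09, "z": 0.04, "ax": 0, "ay": 0, "az": 0.46, "hand": 1},
  {"x": 0.13, "y": 0.12, "z": 0.04, "ax": 0, "ay": 0, "az": 0.64, "hand": 1},
  {"x": 0.17, "y": 0.15, "z": 0.04, "ax": 0, "ay": 0, "az": 0.82, "hand": 1},
])

```text
time_s: 0.78
eef_pos: [291.2, -359.9, 271.2]
ee_rot: [0.356, 0.611, 0.356, -0.611]
force: [0.4, -1.5, -0.7]
grip_width: 0.999
```

Call:
carry_out([
  {"x": 0.04, "y": 0.03, "z": 0, "ax": 0, "ay": 0, "az": 0.18, "hand": 1},
  {"x": 0.08, "y": 0.06, "z": 0, "ax": 0, "ay": 0, "az": 0.36, "hand": 1},
  {"x": 0.12, "y": 0.09, "z": 0, "ax": 0, "ay": 0, "az": 0.54, "hand": 1},
  {"x": 0.16, "y": 0.12, "z": 0, "ax": 0, "ay": 0, "az": 0.72, "hand": 1},
  {"x": 0.19, "y": 0.15, "z": -0.02, "ax": 0, "ay": 0, "az": 0.9, "hand": 1},
])

```text
time_s: 1.4
eef_pos: [481.8, -210.1, 251.8]
ee_rot: [0.588, 0.395, 0.586, -0.395]
force: [0.1, -1.4, 0.2]
grip_width: 0.996
```

Call:
carry_out([
  {"x": 0.02, "y": 0.014, "z": -0.04, "ax": 0, "ay": 0, "az": 0.18, "hand": 1},
  {"x": 0.02, "y": 0.014, "z": -0.09, "ax": 0, "ay": 0, "az": 0.225, "hand": 1},
  {"x": 0.02, "y": 0.014, "z": -0.1, "ax": 0, "ay": 0, "az": 0.225, "hand": 1},
  {"x": 0.02, "y": 0.014, "z": -0.1, "ax": 0, "ay": 0, "az": 0.225, "hand": 1},
])

```text
time_s: 1.9
eef_pos: [500.3, -197.5, 152.1]
ee_rot: [0.626, 0.329, 0.626, -0.329]
force: [-0.6, 1.2, 0.5]
grip_width: 0.999
```

Run:
```python
from h import *
from rig import ctrl
c=viewer.camera_info("wrist"); im=viewer.capture("wrist"); cv2.imwrite("pics/w2.png",im)
s=ctrl.sense(); print(s["time_s"],s["eef_pos"].round(1),s["joints"].round(2)); T=tooly(); print(np.arctan2(T[1,1],T[0,1]))
p=proj("wrist",[500,-197,32],c); print(p)
u,v=p.astype(int); h=95
print(fit("wrist",im,c,(max(u-h,0),max(v-h,0),min(u+h,560),min(v+h,420)),32.5,60,130))
```

```text
1.95 [ 500.6 -197.8  153. ] [-0.59  0.41  1.57 -0.    1.16 -1.2 ]
0.6037018895247763
[285.8731503  197.28684489]
(array([ 500.4, -195.8]), array([27.8, 51.9]), 'long axis yaw', 2.16)
```

View pics/w2.png

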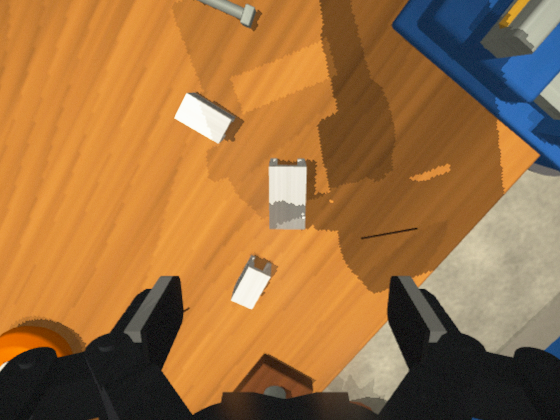

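The wrist view shows the pad centred at (287,195), measuring 28×52 mm at (500,−196), in agreement with the top view. Descending and gripping.

Call:
carry_out([
  {"x": 0, "y": 0.001, "z": -0.05, "ax": 0, "ay": 0, "az": 0, "hand": 1},
  {"x": 0, "y": 0.001, "z": -0.095, "ax": 0, "ay": 0, "az": 0, "hand": 1},
  {"x": 0, "y": 0.001, "z": -0.125, "ax": 0, "ay": 0, "az": 0, "hand": 1},
  {"x": 0, "y": 0.001, "z": -0.147, "ax": 0, "ay": 0, "az": 0, "hand": 1},
  {"x": 0, "y": 0.001, "z": -0.147, "ax": 0, "ay": 0, "az": 0, "hand": 1},
])

```text
time_s: 2.58
eef_pos: [500.4, -196.6, 4.8]
ee_rot: [0.626, 0.329, 0.626, -0.329]
force: [0.9, 0.4, 0.8]
grip_width: 1.001
```

Call:
carry_out([
  {"x": 0, "y": 0, "z": 0, "ax": 0, "ay": 0, "az": 0, "hand": -1},
  {"x": 0, "y": 0, "z": 0, "ax": 0, "ay": 0, "az": 0, "hand": -1},
  {"x": 0, "y": 0, "z": 0, "ax": 0, "ay": 0, "az": 0, "hand": -1},
  {"x": 0, "y": 0, "z": 0, "ax": 0, "ay": 0, "az": 0, "hand": -1},
  {"x": 0, "y": 0, "z": 0, "ax": 0, "ay": 0, "az": 0, "hand": -1},
], grip_force=40)

```text
time_s: 3.2
eef_pos: [500.5, -196.4, 5.1]
ee_rot: [0.627, 0.328, 0.626, -0.328]
force: [-0.6, 0.4, 4.7]
grip_width: 0.323
```

Call:
carry_out([
  {"x": 0, "y": 0, "z": 0, "ax": 0, "ay": 0, "az": 0, "hand": -1},
  {"x": 0, "y": 0, "z": 0, "ax": 0, "ay": 0, "az": 0, "hand": -1},
  {"x": 0, "y": 0, "z": 0, "ax": 0, "ay": 0, "az": 0, "hand": -1},
])

```text
time_s: 3.58
eef_pos: [500.5, -196.4, 5.1]
ee_rot: [0.627, 0.328, 0.626, -0.328]
force: [-1.1, 0.7, 6.6]
grip_width: 0.321
```

Call:
carry_out([
  {"x": 0, "y": 0, "z": 0.03, "ax": 0, "ay": 0, "az": 0, "hand": -1},
  {"x": 0, "y": 0, "z": 0.08, "ax": 0, "ay": 0, "az": 0, "hand": -1},
  {"x": 0, "y": 0, "z": 0.13, "ax": 0, "ay": 0, "az": -0.1, "hand": -1},
  {"x": 0.015, "y": 0.03, "z": 0.17, "ax": 0, "ay": 0, "az": -0.25, "hand": -1},
  {"x": 0.03, "y": 0.06, "z": 0.185, "ax": 0, "ay": 0, "az": -0.42, "hand": -1},
])

```text
time_s: 4.2
eef_pos: [530.9, -135.7, 192.0]
ee_rot: [0.544, 0.454, 0.541, -0.453]
force: [0.9, -0.2, -1.4]
grip_width: 0.319
```

Call:
carry_out([
  {"x": 0.007, "y": 0.03, "z": 0, "ax": 0, "ay": 0, "az": -0.16, "hand": -1},
  {"x": 0.007, "y": 0.036, "z": 0, "ax": 0, "ay": 0, "az": -0.204, "hand": -1},
  {"x": 0.007, "y": 0.036, "z": 0, "ax": 0, "ay": 0, "az": -0.204, "hand": -1},
  {"x": 0.007, "y": 0.036, "z": 0, "ax": 0, "ay": 0, "az": -0.204, "hand": -1},
])

```text
time_s: 4.7
eef_pos: [537.0, -100.5, 189.3]
ee_rot: [-0.495, -0.505, -0.495, 0.505]
force: [-0.8, 0.2, -0.1]
grip_width: 0.317
```

Run:
```python
from h import *
from rig import ctrl
c=viewer.camera_info("wrist"); im=viewer.capture("wrist"); cv2.imwrite("pics/w3.png",im)
s=ctrl.sense(); print(s["time_s"],s["eef_pos"].round(1),s["joints"].round(2),s["force"].round(1)); T=tooly(); print(np.arctan2(T[1,1],T[0,1]))
for y in (-50,0): 
  for x in (530,544): print(proj("wrist",[x,y,105],c).round(), end=" ")
print((-np.array(c["R"]).T@c["t"]).round())
```

```text
4.75 [ 537.  -100.6  189.3] [-0.4   0.39  1.5  -0.    1.25 -0.38] [-0.   0.5 -1. ]
-0.018943021615555833
[273. 138.] [295. 137.] [270.  50.] [294.  50.] [538. -19. 331.]
```

View pics/w3.png

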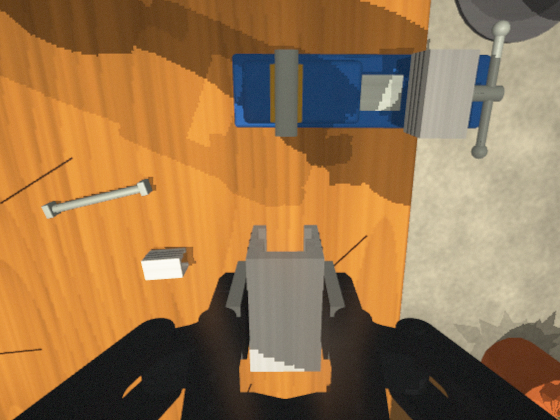

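The wrist picture shows the jaw top at (275–298, 49–136) with its brass catches on both sides. The pad is held square between the fingers, with the edge of its top at row 256, columns 247–323.

Run:
```python
from h import *
from rig import ctrl
c=viewer.camera_info("wrist"); im=cv2.imread("pics/w3.png")
print("jaw",fit("wrist",im,c,(250,35,330,150),105,75,50))
# brass catches, 86 mm high
h=cv2.cvtColor(im,cv2.COLOR_BGR2HSV)
for r in (45,70,92,115,132): print(r,im[r,264:310:3].tolist())
# held pad: top 27.5 above tcp
zt=189.3-5+32.5
print("pad top edge ends",ray("wrist",247,256,zt,c).round(1),ray("wrist",323,256,zt,c).round(1))
print("pad top far",ray("wrist",249,371,zt,c).round(1),ray("wrist",322,371,zt,c).round(1))
print("foot", ray("wrist",250,228,zt-32.5,c).round(1),ray("wrist",319,228,zt-32.5,c).round(1))
```

```text
jaw (array([540.9, -24.6]), array([49.2, 49.7]), 'long axis yaw', 1.552)
45 [[34, 72, 116], [34, 74, 115], [37, 90, 140], [43, 94, 147], [45, 96, 147], [38, 90, 142], [41, 88, 138], [40, 91, 143], [36, 92, 143], [38, 91, 145], [43, 95, 152], [37, 91, 144], [40, 84, 130], [40, 89, 140], [40, 89, 139], [36, 87, 136]]
70 [[98, 60, 29], [98, 55, 27], [58, 84, 107], [31, 93, 127], [89, 98, 97], [97, 107, 106], [102, 113, 110], [101, 114, 111], [98, 110, 109], [95, 105, 104], [96, 106, 103], [74, 92, 96], [23, 92, 124], [92, 69, 53], [99, 62, 31], [98, 60, 18]]
92 [[103, 67, 34], [100, 63, 33], [54, 83, 106], [31, 97, 128], [90, 101, 101], [94, 104, 104], [99, 110, 109], [101, 114, 111], [98, 111, 108], [100, 109, 108], [90, 103, 101], [68, 92, 104], [24, 92, 124], [97, 62, 38], [98, 59, 29], [98, 63, 30]]
115 [[100, 62, 33], [101, 61, 32], [64, 83, 103], [31, 95, 131], [93, 101, 99], [95, 107, 106], [98, 109, 108], [100, 111, 108], [100, 109, 109], [97, 108, 108], [93, 104, 102], [61, 92, 109], [31, 98, 129], [98, 60, 27], [97, 59, 26], [99, 58, 29]]
132 [[54, 131, 211], [60, 134, 209], [59, 132, 206], [57, 129, 202], [91, 100, 99], [93, 105, 100], [98, 106, 107], [96, 108, 109], [100, 110, 110], [95, 108, 107], [93, 104, 103], [59, 84, 112], [34, 71, 111], [38, 72, 110], [35, 73, 116], [36, 74, 114]]
pad top edge ends [523.7 -76.  216.8] [550.4 -76.5 216.8]
pad top far [ 521.9 -126.4  216.8] [ 550.8 -126.9  216.8]
foot [521.7 -78.5 184.3] [552.  -79.1 184.3]
```

Run:
```python
from h import *
c=viewer.camera_info("wrist"); im=cv2.imread("pics/w3.png")
print("jaw",fit("wrist",im,c,(264,40,310,145),105,45,80))
print("top/bottom", ray("wrist",286.2,49,105,c).round(1),ray("wrist",286.2,136,105,c).round(1),"L/R",ray("wrist",274.7,92,103,c).round(1),ray("wrist",297.5,92,103,c).round(1))
```

```text
jaw (array([538.5, -24.4]), array([16. , 49.6]), 'long axis yaw', 1.502)
top/bottom [5.393e+02 5.000e-01 1.050e+02] [538.4 -49.3 105. ] L/R [531.9 -23.1 103. ] [545.7 -23.4 103. ]
```

Jaw centre is (538.7,−24.5) at yaw about −0.02. The held pad is at (536.9,−101.4). The shift needed is x +1.5 mm, y +77 mm.

Call:
carry_out([
  {"x": 0.0015, "y": 0.04, "z": 0, "ax": 0, "ay": 0, "az": 0, "hand": -1},
  {"x": 0.0015, "y": 0.077, "z": 0, "ax": 0, "ay": 0, "az": 0, "hand": -1},
  {"x": 0.0015, "y": 0.077, "z": -0.04, "ax": 0, "ay": 0, "az": 0, "hand": -1},
  {"x": 0.0015, "y": 0.077, "z": -0.07, "ax": 0, "ay": 0, "az": 0, "hand": -1},
  {"x": 0.0015, "y": 0.077, "z": -0.07, "ax": 0, "ay": 0, "az": 0, "hand": -1},
])

```text
time_s: 5.38
eef_pos: [537.6, -23.2, 117.7]
ee_rot: [-0.494, -0.504, -0.496, 0.506]
force: [0.4, -0.4, -1.0]
grip_width: 0.321
```

Run:
```python
from h import *
from rig import ctrl
s=ctrl.sense(); print(s["time_s"],s["eef_pos"].round(1),s["force"].round(1))
w=viewer.capture("wrist"); sc=viewer.capture("scene")
a=cv2.resize(w[120:400,150:420],(480,498)); b=cv2.resize(sc[200:270,255:325],(320,320),interpolation=3)
o=np.zeros((498,800,3),np.uint8); o[:,:480]=a; o[:320,480:]=b; cv2.imwrite("pics/c4.png",o)
```

```text
5.375 [537.6 -23.2 117.7] [ 0.4 -0.4 -1. ]
```

View pics/c4.png

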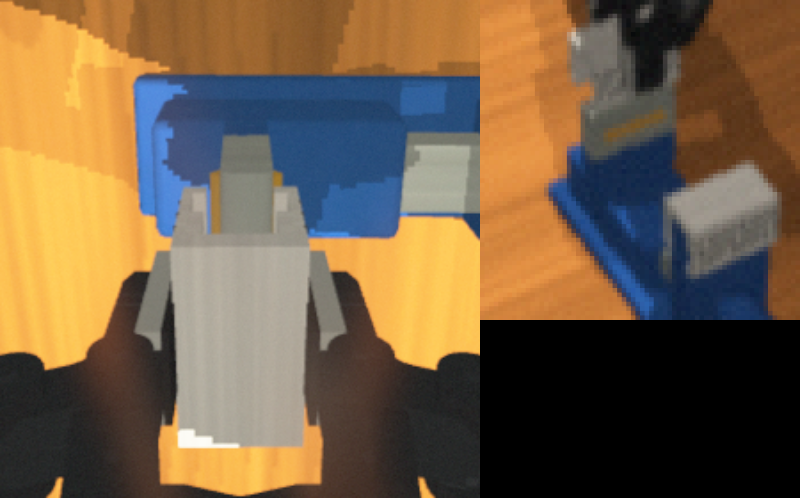

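The crop shows the jaw end centred at crop column 247 and the pad's slot at about 241, so the pad is roughly 1.3 mm short in x. I'll correct by +1.3 mm and descend in stages while watching force.

Call:
carry_out([
  {"x": 0.0013, "y": -0.001, "z": -0.002, "ax": 0, "ay": 0, "az": 0, "hand": -1},
  {"x": 0.0013, "y": -0.001, "z": -0.006, "ax": 0, "ay": 0, "az": 0, "hand": -1},
  {"x": 0.0013, "y": -0.001, "z": -0.01, "ax": 0, "ay": 0, "az": 0, "hand": -1},
  {"x": 0.0013, "y": -0.001, "z": -0.013, "ax": 0, "ay": 0, "az": 0, "hand": -1},
])

```text
time_s: 5.98
eef_pos: [539.8, -24.1, 106.1]
ee_rot: [-0.495, -0.505, -0.495, 0.505]
force: [-0.4, 0.4, -1.3]
grip_width: 0.319
```

Call:
carry_out([
  {"x": 0, "y": 0, "z": -0.003, "ax": 0, "ay": 0, "az": 0, "hand": -1},
  {"x": 0, "y": 0, "z": -0.005, "ax": 0, "ay": 0, "az": 0, "hand": -1},
])

```text
time_s: 6.22
eef_pos: [539.8, -24.1, 101.1]
ee_rot: [-0.495, -0.505, -0.495, 0.505]
force: [-0.3, 0.6, -1.0]
grip_width: 0.323
```

The feet are now about 9 mm below the jaw top with no side force, so the pad is astride. Approaching the catches.

Call:
carry_out([
  {"x": 0, "y": 0, "z": -0.003, "ax": 0, "ay": 0, "az": 0, "hand": -1},
  {"x": 0, "y": 0, "z": -0.006, "ax": 0, "ay": 0, "az": 0, "hand": -1},
])

```text
time_s: 6.48
eef_pos: [539.9, -24.1, 95.1]
ee_rot: [-0.495, -0.505, -0.495, 0.505]
force: [-0.8, 0.5, -0.5]
grip_width: 0.322
```

Call:
carry_out([
  {"x": 0, "y": 0, "z": -0.001, "ax": 0, "ay": 0, "az": 0, "hand": -1},
])

```text
time_s: 6.6
eef_pos: [539.8, -24.1, 94.1]
ee_rot: [-0.495, -0.505, -0.495, 0.505]
force: [-0.2, -0.1, 0.2]
grip_width: 0.321
```

Run:
```python
from h import *
from rig import ctrl
s=ctrl.sense(); print(s["time_s"],s["eef_pos"].round(1),s["force"].round(1))
```

```text
6.6 [539.8 -24.1  94.1] [-0.2 -0.1  0.2]
```

Call:
carry_out([
  {"x": 0, "y": 0, "z": -0.0006, "ax": 0, "ay": 0, "az": 0, "hand": -1},
])

```text
time_s: 6.72
eef_pos: [539.8, -24.1, 93.7]
ee_rot: [-0.495, -0.505, -0.495, 0.505]
force: [-1.7, 0.9, 2.2]
grip_width: 0.322
```

Call:
carry_out([
  {"x": 0, "y": 0, "z": 0, "ax": 0, "ay": 0, "az": 0, "hand": -0.2},
  {"x": 0, "y": 0, "z": 0, "ax": 0, "ay": 0, "az": 0, "hand": 0.1},
  {"x": 0, "y": 0, "z": 0, "ax": 0, "ay": 0, "az": 0, "hand": 0.3},
  {"x": 0, "y": 0, "z": 0, "ax": 0, "ay": 0, "az": 0, "hand": 0.3},
])

```text
time_s: 7.22
eef_pos: [539.9, -24.1, 93.7]
ee_rot: [0.495, 0.505, 0.495, -0.505]
force: [0.0, -0.7, -0.0]
grip_width: 0.655
```

Call:
carry_out([
  {"x": 0, "y": 0, "z": 0.02, "ax": 0, "ay": 0, "az": 0, "hand": 0.3},
  {"x": 0, "y": 0, "z": 0.06, "ax": 0, "ay": 0, "az": 0, "hand": 0.3},
  {"x": 0, "y": -0.02, "z": 0.1, "ax": 0, "ay": 0, "az": 0, "hand": 0.0},
  {"x": 0, "y": -0.05, "z": 0.1, "ax": 0, "ay": 0, "az": 0, "hand": -1},
  {"x": 0, "y": -0.05, "z": 0.1, "ax": 0, "ay": 0, "az": 0, "hand": -1},
])

```text
time_s: 7.85
eef_pos: [539.8, -75.4, 193.8]
ee_rot: [-0.495, -0.505, -0.495, 0.505]
force: [0.1, -1.1, 0.4]
grip_width: 0.078
```

Run:
```python
from h import *
from rig import ctrl
s=ctrl.sense(); print(s["time_s"],s["eef_pos"].round(1),s["force"].round(1),s["grip_width"])
c=viewer.camera_info("wrist"); w=viewer.capture("wrist"); sc=viewer.capture("scene"); cv2.imwrite("pics/w5.png",w)
p=proj("wrist",[539,-24.5,120],c); print(p)
u,v=p.astype(int)
b=cv2.resize(sc[200:270,255:325],(380,380),interpolation=3)
a=w[:,70:490]
o=np.zeros((420,800,3),np.uint8); o[:,:420]=a; o[:380,420:]=b; cv2.imwrite("pics/c5.png",o)
for z in (120.5,): print(fit("wrist",w,c,(max(u-65,0),max(v-75,0),u+65,v+75),z,45,90))
```

```text
7.85 [539.8 -75.4 193.8] [ 0.1 -1.1  0.4] 0.07789185730062473
[282.22301053 138.97039261]
(array([539.4, -24.7]), array([28.6, 51.6]), 'long axis yaw', 1.542)
```

View pics/c5.png

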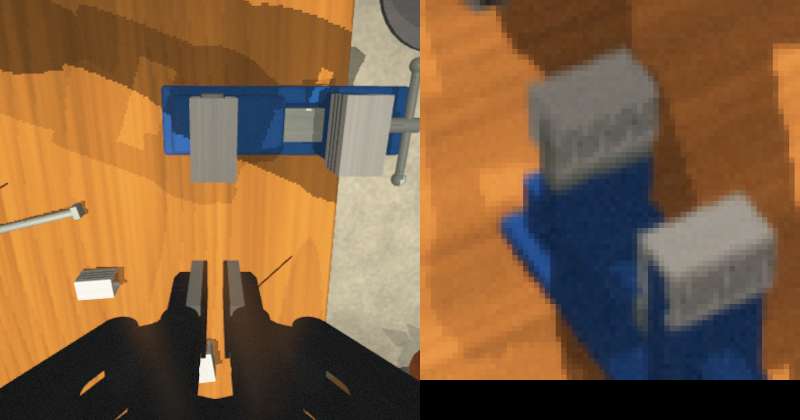

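The pad rests by itself, squared on the jaw at (539.4,−24.7) with yaw 1.542, and the fingers are clear. Its wrist-view centre is around crop (213,138), and the scene crop shows it standing slightly above home. Now I'll press with shut fingers.

Call:
carry_out([
  {"x": -0.0005, "y": 0.03, "z": 0, "ax": 0, "ay": 0, "az": 0, "hand": -1},
  {"x": -0.0005, "y": 0.051, "z": -0.02, "ax": 0, "ay": 0, "az": 0, "hand": -1},
  {"x": -0.0005, "y": 0.051, "z": -0.05, "ax": 0, "ay": 0, "az": 0, "hand": -1},
  {"x": -0.0005, "y": 0.051, "z": -0.069, "ax": 0, "ay": 0, "az": 0, "hand": -1},
  {"x": -0.0005, "y": 0.051, "z": -0.069, "ax": 0, "ay": 0, "az": 0, "hand": -1},
])

```text
time_s: 8.57
eef_pos: [538.6, -22.1, 123.5]
ee_rot: [-0.494, -0.504, -0.496, 0.505]
force: [0.5, 1.0, 0.1]
grip_width: -0.003
```

Call:
carry_out([
  {"x": 0, "y": 0, "z": -0.001, "ax": 0, "ay": 0, "az": 0, "hand": -1},
  {"x": 0, "y": 0, "z": -0.003, "ax": 0, "ay": 0, "az": 0, "hand": -1},
  {"x": 0, "y": 0, "z": -0.005, "ax": 0, "ay": 0, "az": 0, "hand": -1},
])

```text
time_s: 8.95
eef_pos: [539.6, -23.1, 120.2]
ee_rot: [0.496, 0.505, 0.495, -0.505]
force: [-1.3, 0.2, 7.2]
grip_width: -0.0
```

Call:
carry_out([
  {"x": 0, "y": 0, "z": -0.001, "ax": 0, "ay": 0, "az": 0, "hand": -1},
  {"x": 0, "y": 0, "z": -0.002, "ax": 0, "ay": 0, "az": 0, "hand": -1},
])

```text
time_s: 9.2
eef_pos: [540.3, -23.3, 119.2]
ee_rot: [0.496, 0.505, 0.494, -0.504]
force: [-1.3, 0.2, 12.3]
grip_width: -0.002
```

Call:
carry_out([
  {"x": 0, "y": 0, "z": -0.001, "ax": 0, "ay": 0, "az": 0, "hand": -1},
  {"x": 0, "y": 0, "z": -0.002, "ax": 0, "ay": 0, "az": 0, "hand": -1},
])

```text
time_s: 9.45
eef_pos: [539.9, -23.3, 116.5]
ee_rot: [0.496, 0.505, 0.495, -0.504]
force: [-0.1, -0.7, 0.8]
grip_width: -0.0
```

The force peaked at about 12 N and then dropped, which is the snap. Following the pad down to the jaw.

Call:
carry_out([
  {"x": 0, "y": 0, "z": -0.002, "ax": 0, "ay": 0, "az": 0, "hand": -1},
  {"x": 0, "y": 0, "z": -0.004, "ax": 0, "ay": 0, "az": 0, "hand": -1},
  {"x": 0, "y": 0, "z": -0.0055, "ax": 0, "ay": 0, "az": 0, "hand": -1},
])

```text
time_s: 9.82
eef_pos: [539.3, -23.0, 111.0]
ee_rot: [-0.495, -0.505, -0.495, 0.505]
force: [-8.2, 1.1, 19.3]
grip_width: 0.002
```

Call:
carry_out([
  {"x": 0, "y": 0, "z": -0.0005, "ax": 0, "ay": 0, "az": 0, "hand": -1},
  {"x": 0, "y": 0, "z": -0.001, "ax": 0, "ay": 0, "az": 0, "hand": -1},
])

```text
time_s: 10.07
eef_pos: [539.3, -23.1, 111.0]
ee_rot: [-0.495, -0.505, -0.495, 0.505]
force: [-9.3, 1.9, 22.5]
grip_width: -0.002
```

The pad's top is at 111.0 mm with a 22 N push. I'll hold there and check.

Call:
carry_out([
  {"x": 0, "y": 0, "z": 0, "ax": 0, "ay": 0, "az": 0, "hand": -1},
  {"x": 0, "y": 0, "z": 0, "ax": 0, "ay": 0, "az": 0, "hand": -1},
  {"x": 0, "y": 0, "z": 0, "ax": 0, "ay": 0, "az": 0, "hand": -1},
  {"x": 0, "y": 0, "z": 0, "ax": 0, "ay": 0, "az": 0, "hand": -1},
])

```text
time_s: 10.58
eef_pos: [539.3, -23.1, 111.0]
ee_rot: [0.495, 0.505, 0.495, -0.505]
force: [-7.8, 2.1, 19.0]
grip_width: -0.002
```

Run:
```python
from h import *
from rig import ctrl
w=viewer.capture("wrist"); sc=viewer.capture("scene")
s=ctrl.sense(); print(s["time_s"],s["eef_pos"].round(1),s["force"].round(1))
b=cv2.resize(sc[200:270,255:325],(380,380),interpolation=3)
o=np.zeros((420,800,3),np.uint8); o[:,:420]=w[:,70:490]; o[:380,420:]=b; cv2.imwrite("pics/c6.png",o)
```

```text
10.675 [539.3 -23.  111. ] [-8.8  0.8 19.8]
```

View pics/c6.png

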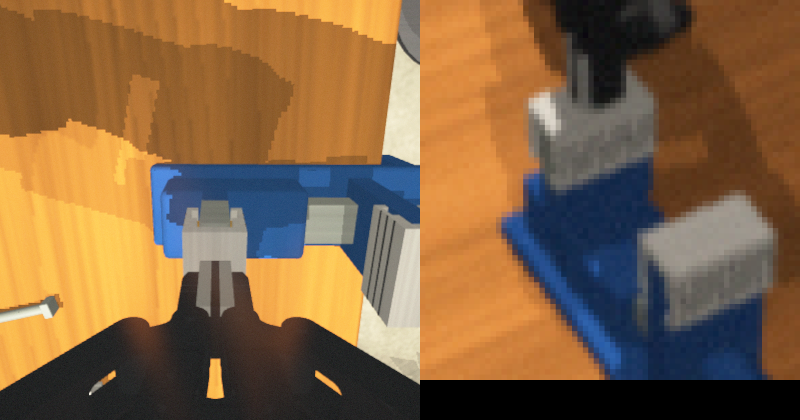

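The wrist view shows the pad seated over the jaw end at crop (213,235), squared up, with the fingertips on its top. The scene crop shows it level with the moving jaw's pad. The push is steady at about 20 N and the top at 111.0 mm, so I'm handing in.

```bash
python3 -c "
from rig import finish_job
print(finish_job())"
```

```text
the job is handed in; nothing more can be done
None
```

The 50 × 28 mm pad is pressed home on the bare fixed jaw. I handed the job in with the shut fingers still pushing down on it, at about 11 s of the 64 s.

- **Placing:** I lowered the pad astride the jaw and let go. By the wrist camera it then rested by itself at (539.4, −24.7) mm, against a jaw centre of about (538.7, −24.5), square to within about 0.02 rad. I judged its resting height from the scene picture only.
- **Pressing:** the force rose to about 12 N, dropped suddenly at the snap, and rose again once the pad had landed.
- **Last checks:** the fingertips on the pad's top read 111.0 mm, exactly the home height. The downward push held at 19–20 N over the last 0.6 s.
- **Disagreements:** there was a sideways force of about 8–9 N in x during the final push, with no visible shift of the pad. The first wrist-camera fit of the jaw was spoiled by the colours around it, so I took its edges by eye. The top camera put the jaw's x about 2 mm lower than the wrist camera; a closer look agreed with the wrist camera.

The arm touched nothing else that I could see, but I did not measure the bystanders again. No verdict was reported.

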